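# Turn round the mirrored hinge bracket

## Task

Two blue hinge brackets stand in the white bays of the setting frame, and the orange pattern bracket in the yellow bay shows which way the arm must point; the other orange pattern, put aside to the left of the frame, does not count. Find the blue bracket that stands as the mirror image of the pattern in the yellow bay, lift it, turn it half round about the vertical and stand it back upright in its own bay, so that its arm points the same way as the pattern's. Leave the bracket that already matches where it is.

Things in the scene. Friction and masses are not known exactly. Their poses are not given: they have to be found in the camera images.
- bracket_1_mid (a point): Loose blue hinge bracket, about 120 g: foot 40 x 84 x 8 mm (long side along the arm), upright 14 mm thick, 22 mm wide and 95 mm high on its middle, arm (14 mm thick, 79 to 95 mm up) to one side, its end 54 mm from the upright's axis, hinge pin on it to 108 mm. Point: on the upright's axis, 50 mm above the foot's underside. Axes: z up, y where the arm points, x through the 14 mm (grip) thickness.
- bracket_2_mid (a point): Second loose blue bracket, same shape, point and axes as bracket_1. The fixed frame has no floor (feet stand on the desk); its three bays in a row are 60 x 114 mm inside, centres 120 mm apart, walls 12 mm high; the yellow one is at the left end. A foot fits its bay only with its long side along the row, so an arm points either to the left or to the right.
- pattern_a_mid (a point): Orange pattern bracket, fixed; same shape, point and axes (y where its arm points) as bracket_1. There are two patterns, one of either hand. The one in the yellow bay, which counts, stands 120 mm from the next bay's centre, in line with the bays; the other stands aside on the desk, about 200 mm farther to the left, outside the frame.
- pattern_b_mid (a point): The other orange pattern bracket, fixed, of the opposite hand; same shape, point and axes as bracket_1. Either pattern_a or pattern_b may be the one in the yellow bay: it is the one nearer to the blue brackets.
Not all that is in view belongs to the job. Leave any pink look-alike of the part that bears bracket_2_mid alone.

How it is judged:
By the outcome, as a careful person would: the job done as asked, in the order asked, and still so for the second after the job is handed in, with the robot touching nothing.
It also fails if it takes over 35 s, if anything falls off the work surface, if the arm or the gripper's body presses on something with over 40 N, if the wrist force passes 120 N, or if a joint passes its speed limit or range.

## Robot

A 7-joint arm with a two-finger parallel gripper is mounted at the origin on a cart in front of the work surface, level with it; the furniture and walls round the work are solid. World frame = base frame: x ahead of the robot, y to its left, z up, the work surface at z = 0. Lengths are in m, angles in rad, forces in N, time in s.
With the tool pointing down it reaches from about 0.35 to 0.9 m from the base axis. Payload 19.9 kg.
Tool frame: the origin (TCP) lies midway between the tips of the shut fingers; the grasp point (between the pads) lies 19 mm behind it (arm.grip_point_offset is the distance from the TCP to the grasp point, in m); z points along the fingers, y is the line along which they close (so a half turn about z gives the same grasp; the last joint's range is limited). The gripper opens to 85 mm and grips with 20 to 120 N. Pads are 22 mm wide; open, the fingers measure 114 mm over their backs; the gripper's body (76 mm by 85 mm) begins 54 mm behind the grasp point. The pads swing forward as they close: fully open they stand 13 mm farther back than shut.
Start: joints at [-1.385, 0.417, -0.01, 1.614, 0.005, 1.111, -0.053], TCP at [0.141, 0.609, 0.205] pointing down, gripper open.
Joint ranges: [-2.81, 2.81], [-0.39, 2.02], [-1.27, 1.25], [0.06, 2.57], [-1.19, 4.33], [0.19, 2], [-2.82, 2.82]. Speed limits (rad/s): [1.89, 1.89, 2.39, 2.39, 3.01, 3.01, 3.01].

## Interface

Orientations are given as a unit quaternion [w, x, y, z].
In Python, from cell import sensors, capture, camera_model, ticket, boxes_of, masks_of, pinpoint, arm gives the robot as it stands.
- The arm moves only by the tool send_rows, never from a script. Its argument "motion" is a list of rows, each a list of 2 entries, a list of its own where there are three numbers: the shift along the tool's x, y, z in units of 1 m (1.0 is 1 m), then the turn, a rotation vector about the tool's x, y, z in units of 180 degrees (1.0 is 180 degrees). In form: [[[dx, dy, dz], [wx, wy, wz]], ...]. A call has 1 to 12 rows; each row is the pose to reach, as a shift and turn from the pose commanded when the call began, along the tool's axes at that moment, turning the shorter way round; what a row does not reach only later rows make up. A row lasts 1/12 s, in which the tool goes at most 41.7 mm and 7.16 degrees, less where a joint would pass 70% of its speed; a pose out of reach is approached as far as the arm can. A call with a number of a shift or a turn outside -1 to 1 is refused whole. A call with a gripper value outside its range is refused whole. "fingers" is the opening, from 0 (shut) to 1 (fully open), set as the call begins (left out, the last holds). The fingers move at their own pace and stop on an object; the grip force is fixed at half the most. Time passes only in rows, so rows that repeat a pose let the fingers close. It gives the time, the measured TCP pose, the force, the opening and the grip force at its end, in the units of the state.
- sensors.state(): the state, without advancing time (a new reading comes with each control period).
- capture(name): name is "side" or "top" or "wrist"; returns the picture (480x640x3 uint8, blue, green, red); there is no depth.
- camera_model(name): a dict with "fx", "fy", "cx", "cy" (pixels), "k1" (the pictures are not rectified: a ray, as slopes to the right and down, at radius r is drawn at 1 + k1 r^2 times it, then the intrinsics apply), "position" and "orientation" of the camera in the world. Camera axes: x right, y up, looking along -z (the intrinsics and any distortion apply to the point x, -y, -z); pixel columns grow to the right and rows downward; lengths in m; the calibration is good to about 2 mm. A picture is of the moment at which its call begins: read the wrist's pose just before it. camera_model takes no time and is no camera call; for the wrist camera it gives the pose at the moment of the call.
- ticket.job_done(): hands the job in; it is judged then, once.
Trained networks look in the newest picture that a camera, given by its name, has taken for a name from the list of things; names that differ only in an ending like _2 or _b are one class to them, and where a whole thing is asked for, a point or a joint stands for the part that bears it (a point fixed in the world has none). Each returns a list of dicts, best first, with "confidence" (0 to 1); they miss things now and then, are a little off and sometimes report something else, mostly with a low value. They report only what shows in the picture. A call takes as long as a camera call. They do not tell look-alikes from the thing itself.
- boxes_of(camera, label): "position" ([row, column] in pixels, amid what is visible of it).
- masks_of(camera, label): "pixels" (480x640 bool, what is visible of it) and "position" ([row, column] in pixels, amid what is visible of it).
- pinpoint(camera, label): "position" ([row, column] in pixels: a listed point, or the origin of a listed thing).
The state is a dict: "time": time; "q": joint angles; "qvel": joint speeds; "effort": joint torques, N m; "eef_pos": TCP position; "ee_rot": TCP orientation; "contact_force": force on the tool from outside, world axes, zero at the start; "torque": the same for the moment, N m; "gripper_width": opening from 0.0 (shut) to 1.0 (fully open); "gripper_force": force on a finger pad.
Only numpy, scipy, OpenCV 4.12 (cv2) and the standard library are available. Lean on these libraries where they do the work, as an engineer would, in place of code of your own. Each camera call takes 0.05 s, during which the arm holds its last target. There are 200 camera calls.

## Working session

There is one attempt and no reset: what is moved stays moved. The work goes in short steps, Python scripts to look and compute and a tool call to move; the robot and the scene stay as the last step left them, time stands still between calls to the robot, and variables do not carry over. Pictures are saved under pics/ and viewed, at most 10 in all, crops included, and the job is handed in when it is done.

Besides the shell and the picture viewer there is one more tool, called as a command line: name --argument value ..., lists and objects as JSON in quotes. send_rows: Moves the arm, as the interface text tells. Its arguments: {"type":"object","properties":{"motion":{"type":"array","items":{"type":"array"}},"fingers":{"type":"number"}},"required":["motion"]}

```bash
mkdir -p pics; ls; python3 - <<'E'
from cell import *
import cv2
for c in ("top","side"):
    im=capture(c); cv2.imwrite(f"pics/{c}0.png",im)
    m=camera_model(c); print(c,m)
    for l in ("bracket_1_mid","pattern_a_mid"):
        print(l,[([round(float(v)) for v in d["position"]],round(d["confidence"],2)) for d in pinpoint(c,l)])
s=sensors.state(); print(s)
E
```

```text
pics
top {'fx': 440.8924759834469, 'fy': 440.8924759834469, 'cx': 317.669914514096, 'cy': 241.33514060374137, 'k1': -0.09341925267229167, 'position': array([0.41191524, 0.12774505, 0.96910202]), 'orientation': array([-0.69586442, -0.04519088,  0.05140174,  0.71490444])}
bracket_1_mid [([228, 427], 0.98)]
pattern_a_mid [([224, 318], 0.68)]
side {'fx': 498.5747721907642, 'fy': 498.5747721907642, 'cx': 319.7859547119473, 'cy': 239.41524166584045, 'k1': -0.02351231098560006, 'position': array([ 0.50585672, -0.70700656,  0.45901699]), 'orientation': array([ 0.84666253,  0.53199572, -0.01192214, -0.00098872])}
bracket_1_mid [([317, 347], 0.57)]
pattern_a_mid [([243, 348], 0.71)]
{'time': 0.3, 'q': array([-1.38447176,  0.41757355, -0.01032852,  1.61375005,  0.00471235,
        1.11066017, -0.05301227]), 'qvel': array([-1.65405230e-03, -1.09157657e-03,  1.58169618e-04, -1.37592098e-03,
       -8.87336862e-05,  3.59996072e-04,  2.22102642e-03]), 'effort': array([-2.70012288e-04, -8.63398361e+01,  6.77876249e-01, -4.34617817e+01,
        1.90801750e-02,  4.73160355e-03, -1.63060588e-05]), 'eef_pos': array([0.14112693, 0.6087514 , 0.20488846]), 'ee_rot': array([ 5.22855871e-06,  1.13654664e-01,  9.93520298e-01, -1.84155379e-04]), 'contact_force': array([-0.37228313, -0.41476672, -0.6517722 ]), 'torque': array([0.02797056, 0.0578223 , 0.02739286]), 'gripper_force': 0.0, 'gripper_width': 0.9972486316103842}
```

View pics/top0.png

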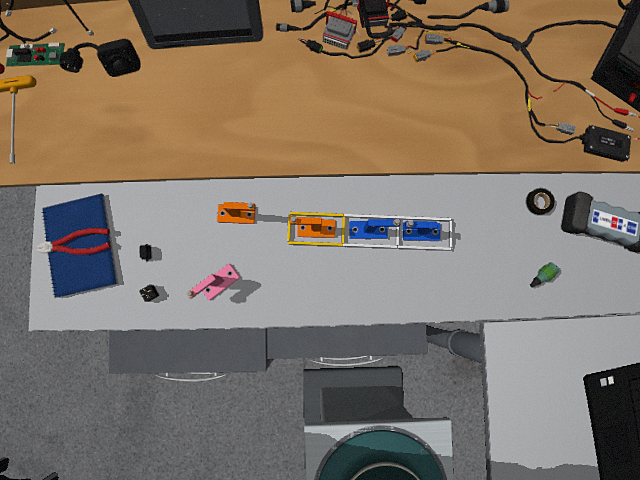

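View pics/side0.png

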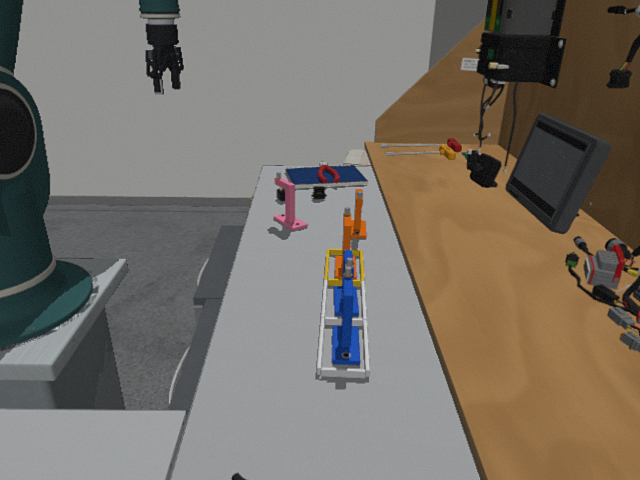

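The top view shows orange at (237,213), outside the frame to the left, and orange at (317,228) in the yellow bay. Blue brackets are at (370,228) and (422,231) in the white bays, and a pink look-alike at (215,282). I'll enlarge the frame area to see the hands.

```bash
cat > h.py <<'E'
import numpy as np,cv2
from scipy.spatial.transform import Rotation as R
from cell import camera_model
def RR(q): return R.from_quat([q[1],q[2],q[3],q[0]])
def ray(m,rc):
    d=np.array([[rc[1],rc[0]]],float).reshape(1,1,2)
    K=np.array([[m["fx"],0,m["cx"]],[0,m["fy"],m["cy"]],[0,0,1]])
    u=cv2.undistortPoints(d,K,np.array([m["k1"],0,0,0,0.]))[0,0]
    return np.array(m["position"]),RR(m["orientation"]).apply([u[0],-u[1],-1])
def onz(m,rc,z):
    o,d=ray(m,rc); return o+d*(z-o[2])/d[2]
def proj(m,p):
    c=RR(m["orientation"]).inv().apply(np.atleast_2d(p)-m["position"])
    s=np.c_[c[:,0],-c[:,1]]/-c[:,2:]; s*=1+m["k1"]*(s**2).sum(1,keepdims=True)
    return s*[m["fx"],m["fy"]]+[m["cx"],m["cy"]]  # col,row
E
python3 - <<'E'
from h import *
from cell import *
im=cv2.imread("pics/top0.png")
cv2.imwrite("pics/crop.png",cv2.resize(im[190:265,205:470],(795,225),interpolation=cv2.INTER_CUBIC))
cv2.imwrite("pics/crop.png",np.vstack([cv2.imread("pics/crop.png"),cv2.resize(im[205:255,280:460],(795,221),interpolation=cv2.INTER_CUBIC)]))
m=camera_model("top")
# frame outer corners
for rc in [(213,288),(244,288),(217,453),(250,453)]: print(rc,onz(m,rc,.012).round(3))
E
```

```text
(213, 288) [0.608 0.181 0.012]
(244, 288) [0.539 0.183 0.012]
(217, 453) [ 0.59  -0.186  0.012]
(250, 453) [ 0.516 -0.181  0.012]
```

View pics/crop.png

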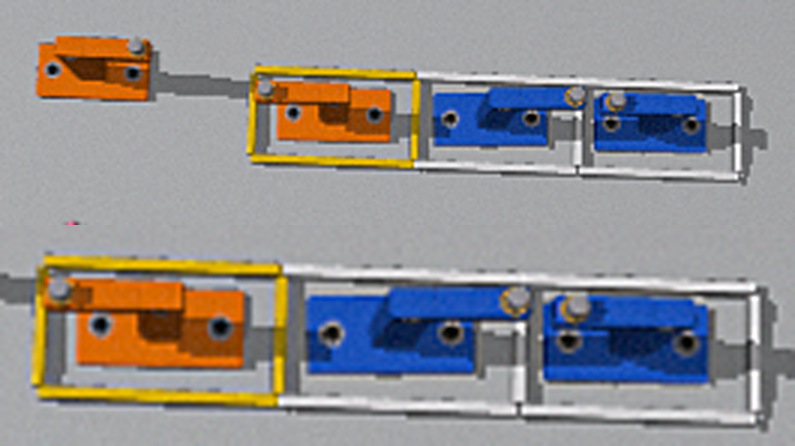

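Candidates among the blue brackets:
- **Middle bay, (370,228):** its pin is at the right end, so the arm points right.
- **Right bay, (422,231):** its pin is at the left end, so the arm points left.

The yellow-bay pattern has its pin on the left, so it points left. The middle bracket is the mirror image and the one to turn. Pink doesn't count, and neither does the far orange pattern.

Next I'll locate it, and check the arm helper because the last joint's range matters for a half turn.

The middle bracket's foot centre is about (0.568, 0.006), with the arm along −y, and the bay centre is about (0.564, 0). I'll move above it with the fingers closing along x.

send_rows --motion '[[[-0.32,-0.285,0],[0,0,0.25]],[[-0.32,-0.285,0],[0,0,0.25]],[[-0.32,-0.285,0],[0,0,0.25]],[[-0.32,-0.285,0],[0,0,0.25]],[[-0.32,-0.285,0],[0,0,0.25]],[[-0.32,-0.285,0],[0,0,0.25]],[[-0.32,-0.285,0],[0,0,0.25]],[[-0.32,-0.285,0],[0,0,0.25]],[[-0.32,-0.285,0],[0,0,0.25]],[[-0.32,-0.285,0],[0,0,0.25]],[[-0.32,-0.285,0],[0,0,0.25]],[[-0.32,-0.285,0],[0,0,0.25]]]' --fingers 1

```text
time: 1.55
eef_pos: [0.3905, 0.2559, 0.2055]
ee_rot: [0.0, 0.488, 0.873, 0.0]
contact_force: [0.5, 0.5, -0.5]
gripper_width: 0.999
gripper_force: 0.0
```

```bash
cat > st.py <<'E'
from h import *
from cell import *
import sys
def show(goal=None,yaw=None):
    s=sensors.state(); r=RR(s["ee_rot"]).as_matrix()
    print("t",s["time"],"q",s["q"].round(3),"p",s["eef_pos"].round(4),"ytool ang",round(float(np.arctan2(r[1,1],r[0,1])),4),"z",r[:,2].round(3),"w",round(s["gripper_width"],3),"F",s["contact_force"].round(1))
    if goal is not None: print("shift",(r.T@(np.array(goal)-s["eef_pos"])).round(4))
    if yaw is not None: print("turn units", round(-(yaw-np.arctan2(r[1,1],r[0,1]))/np.pi,4))
if __name__=="__main__":
    v=list(map(float,sys.argv[1:])); show(v[:3] or None, v[3] if len(v)>3 else None)
E
python3 st.py 0.568 0.0055 0.205 -0.03
```

```text
t 1.55 q [-0.972  0.133  0.355  2.002 -0.054  1.015 -0.039] p [0.3905 0.2559 0.2055] ytool ang 0.5522 z [ 0.001  0.    -1.   ] w 0.999 F [ 0.5  0.5 -0.5]
shift [-0.3063  0.0198  0.0006]
turn units 0.1853
```

send_rows --motion '[[[-0.306,0.02,0],[0,0,0.185]],[[-0.306,0.02,0],[0,0,0.185]],[[-0.306,0.02,0],[0,0,0.185]],[[-0.306,0.02,0],[0,0,0.185]],[[-0.306,0.02,0],[0,0,0.185]],[[-0.306,0.02,0],[0,0,0.185]],[[-0.306,0.02,0],[0,0,0.185]],[[-0.306,0.02,0],[0,0,0.185]],[[-0.306,0.02,0],[0,0,0.185]],[[-0.306,0.02,0],[0,0,0.185]],[[-0.306,0.02,0],[0,0,0.185]]]'

```text
time: 2.47
eef_pos: [0.567, 0.0113, 0.2049]
ee_rot: [-0.0, 0.715, 0.699, -0.0]
contact_force: [0.4, -0.4, -1.0]
gripper_width: 1.001
gripper_force: 0.0
```

```bash
python3 st.py 0.568 0.0055 0.205 -0.03; python3 - <<'E'
from h import *
from cell import *
m=camera_model("wrist"); im=capture("wrist"); cv2.imwrite("pics/w1.png",im)
print(m["position"],[(d["position"],round(d["confidence"],2),onz(m,d["position"],.05).round(4)) for d in pinpoint("wrist","bracket_1_mid")])
E
```

```text
t 2.4667 q [-0.545  0.357  0.593  1.777 -0.224  1.076  0.103] p [0.567  0.0113 0.2049] ytool ang -0.0222 z [-0.001  0.    -1.   ] w 1.001 F [ 0.4 -0.4 -1. ]
shift [-0.0057  0.0011 -0.0001]
turn units 0.0025
[0.56781692 0.08774062 0.37601878] [([331.7, 318.6], 0.65, array([ 0.5607, -0.115 ,  0.05  ]))]
```

View pics/w1.png

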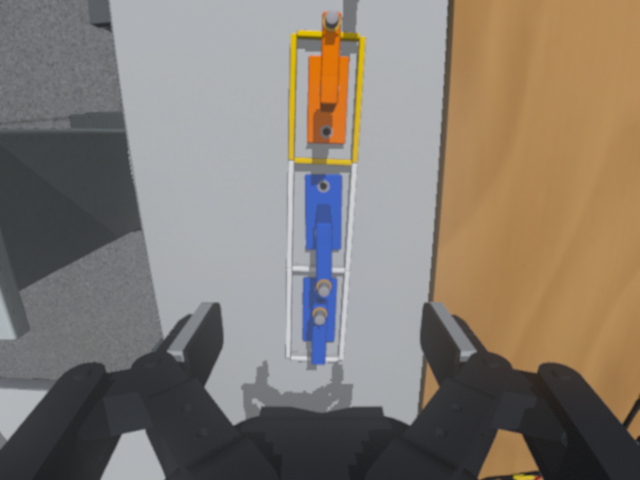

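The wrist view has up = +y and right = +x. The pattern in the yellow bay has its pin at (332,18), pointing up, and the middle blue bracket has its foot at rows 175–248 and its pin at (323,289), pointing down. That confirms the middle one is the mirror image. Now I'll refine the positions.

```bash
python3 - <<'E'
from h import *
from cell import *
m=camera_model("wrist")
P=lambda c,r,z:onz(m,(r,c),z).round(4)
for n,a in dict(footTL=(305,176,.008),footTR=(342,175,.008),footBL=(306,248,.008),hole=(324,187,.008),pin=(323,289,.108),armside_L=(316,235,.095),armside_R=(332,235,.095),bayTL=(294,163,.012),bayTR=(352,163,.012),bayBL=(293,267,.012),bayBR=(347,267,.012),yTL=(298,40,.012)).items(): print(n,P(*a))
im=cv2.imread("pics/w1.png"); cv2.imwrite("pics/w1c.png",cv2.resize(im[150:310,270:380],None,fx=3.7,fy=3.7,interpolation=cv2.INTER_CUBIC))
E
```

```text
footTL [0.55  0.048 0.008]
footTR [0.5894 0.0482 0.008 ]
footBL [ 0.5483 -0.0326  0.008 ]
hole [0.57   0.0358 0.008 ]
pin [ 0.5668 -0.0371  0.108 ]
armside_L [0.5618 0.0074 0.095 ]
armside_R [0.5755 0.0071 0.095 ]
bayTL [0.5392 0.0621 0.012 ]
bayTR [0.5996 0.0608 0.012 ]
bayBL [ 0.5329 -0.0537  0.012 ]
bayBR [ 0.5944 -0.055   0.012 ]
yTL [0.5478 0.1788 0.012 ]
```

View pics/w1c.png

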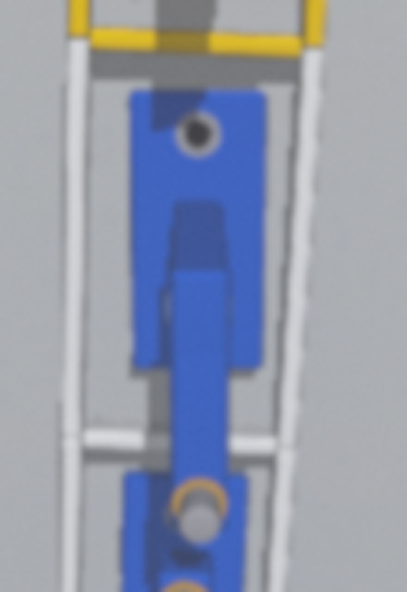

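```bash
python3 st.py 0.5685 0.0055 0.049 -0.042
```

```text
t 2.5667 q [-0.546  0.357  0.593  1.777 -0.224  1.076  0.103] p [0.567  0.0114 0.2052] ytool ang -0.0215 z [-0.     0.001 -1.   ] w 0.999 F [-0.7  0.4 -1.2]
shift [-0.006   0.0016  0.1562]
turn units 0.0065
```

send_rows --motion '[[[-0.006,0.0016,0.03],[0,0,0.0065]],[[-0.006,0.0016,0.06],[0,0,0.0065]],[[-0.006,0.0016,0.09],[0,0,0.0065]],[[-0.006,0.0016,0.12],[0,0,0.0065]],[[-0.006,0.0016,0.14],[0,0,0.0065]],[[-0.006,0.0016,0.15],[0,0,0.0065]],[[-0.006,0.0016,0.156],[0,0,0.0065]],[[-0.006,0.0016,0.156],[0,0,0.0065]]]'

```text
time: 3.23
eef_pos: [0.5687, 0.0043, 0.0489]
ee_rot: [-0.0, 0.722, 0.692, -0.0]
contact_force: [-0.0, -0.6, -0.5]
gripper_width: 1.002
gripper_force: 0.0
```

```bash
python3 st.py 0.5685 0.0055 0.049 -0.042; python3 - <<'E'
from h import *
from cell import *
cv2.imwrite("pics/w2.png",np.vstack([capture("wrist")[:,160:480],capture("side")[220:400,190:510]])[:, :])
E
```

```text
t 3.2333 q [-0.451  0.567  0.503  1.888 -0.376  0.782  0.214] p [0.5687 0.0043 0.0489] ytool ang -0.0432 z [-0.001 -0.    -1.   ] w 1.002 F [-0.  -0.6 -0.5]
shift [ 0.0011 -0.0002 -0.0001]
turn units -0.0004
```

```bash
python3 -c "
import cv2;im=cv2.imread('pics/w2.png');import numpy as np
cv2.imwrite('pics/w2v.png',np.hstack([im[:480],cv2.resize(im[480:],(480,270)).repeat(1,0) if 0 else cv2.copyMakeBorder(cv2.resize(im[480:],(480,270)),0,210,0,0,cv2.BORDER_CONSTANT)]))"
```

```text
(no output)
```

View pics/w2v.png

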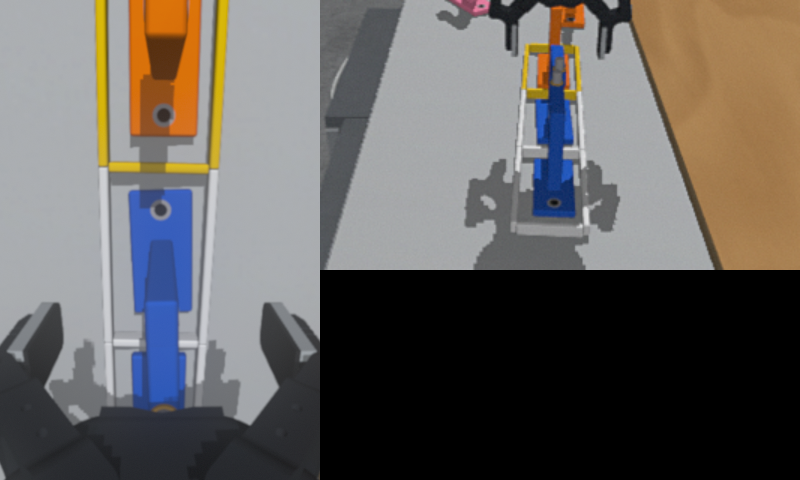

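The fingers straddle the middle bracket's upright: pads at (35,330) and (285,330), arm at (162,330) between them. Close the fingers, then lift a little; everything within a 60 mm radius is clear above the walls.

send_rows --motion '[[[0,0,0],[0,0,0]],[[0,0,0],[0,0,0]],[[0,0,0],[0,0,0]],[[0,0,0],[0,0,0]],[[0,0,0],[0,0,0]],[[0,0,0],[0,0,0]],[[0,0,0],[0,0,0]],[[0,0,0],[0,0,0]],[[0,0,0],[0,0,0]],[[0,0,0],[0,0,0]]]' --fingers 0

```text
time: 4.17
eef_pos: [0.5691, 0.0039, 0.0494]
ee_rot: [0.0, 0.722, 0.691, 0.0]
contact_force: [-1.1, 0.3, 5.3]
gripper_width: 0.146
gripper_force: 59.3
```

send_rows --motion '[[[0,0,-0.01],[0,0,0]],[[0,0,-0.02],[0,0,0]],[[0,0,-0.03],[0,0,0]],[[0,0,-0.04],[0,0,0]],[[0,0,-0.04],[0,0,0]]]'

```text
time: 4.58
eef_pos: [0.57, 0.0038, 0.0916]
ee_rot: [0.001, 0.723, 0.691, 0.001]
contact_force: [0.5, 0.0, -0.7]
gripper_width: 0.15
gripper_force: 58.5
```

```bash
python3 st.py; python3 - <<'E'
from cell import *
import cv2,numpy as np
a=capture("side")[180:420,230:470];b=capture("top")[190:270,280:460]
cv2.imwrite("pics/s3.png",np.vstack([cv2.resize(a,(400,400)),cv2.resize(b,(400,178))]))
E
```

```text
t 4.5833 q [-0.478  0.505  0.538  1.867 -0.335  0.857  0.182] p [0.57   0.0038 0.0916] ytool ang -0.044 z [ 0.003  0.    -1.   ] w 0.15 F [ 0.5  0.  -0.7]
```

View pics/s3.png

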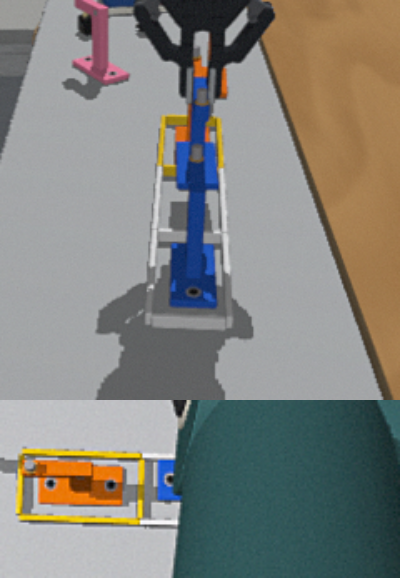

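The middle bracket hangs clear in the gripper (foot near (200,165)) and the other blue one still stands in place. Now turn −81° first and watch the joints.

send_rows --motion '[[[0,0,0],[0,0,-0.03]],[[0,0,0],[0,0,-0.07]],[[0,0,0],[0,0,-0.11]],[[0,0,0],[0,0,-0.15]],[[0,0,0],[0,0,-0.19]],[[0,0,0],[0,0,-0.23]],[[0,0,0],[0,0,-0.27]],[[0,0,0],[0,0,-0.31]],[[0,0,0],[0,0,-0.35]],[[0,0,0],[0,0,-0.39]],[[0,0,0],[0,0,-0.42]],[[0,0,0],[0,0,-0.45]]]'

```text
time: 5.68
eef_pos: [0.5685, 0.0038, 0.0886]
ee_rot: [-0.0, 0.098, 0.995, -0.0]
contact_force: [-0.5, -0.7, -1.4]
gripper_width: 0.145
gripper_force: 58.4
```

```bash
python3 st.py 0.568 0.004 0.092 3.09
```

```text
t 5.6833 q [-0.219  0.463  0.2    1.86  -0.12   0.831  1.417] p [0.5685 0.0038 0.0886] ytool ang 1.3749 z [-0.001 -0.    -1.   ] w 0.145 F [-0.5 -0.7 -1.4]
shift [ 0.0005  0.0001 -0.0034]
turn units -0.5459
```

A negative turn raises joint 7 and would end near its limit. The positive direction ends near −2.7, inside the range, so I'll go back and turn that way.

send_rows --motion '[[[0,0,-0.003],[0,0,0.03]],[[0,0,-0.003],[0,0,0.07]],[[0,0,-0.003],[0,0,0.11]],[[0,0,-0.003],[0,0,0.15]],[[0,0,-0.003],[0,0,0.19]],[[0,0,-0.003],[0,0,0.23]],[[0,0,-0.003],[0,0,0.27]],[[0,0,-0.003],[0,0,0.31]],[[0,0,-0.003],[0,0,0.35]],[[0,0,-0.003],[0,0,0.39]],[[0,0,-0.003],[0,0,0.43]],[[0,0,-0.003],[0,0,0.47]]]'

```text
time: 6.68
eef_pos: [0.5685, 0.0039, 0.0916]
ee_rot: [-0.0, 0.743, 0.669, -0.0]
contact_force: [-0.1, -0.4, -1.6]
gripper_width: 0.15
gripper_force: 58.6
```

send_rows --motion '[[[0,0,0],[0,0,0.04]],[[0,0,0],[0,0,0.08]],[[0,0,0],[0,0,0.12]],[[0,0,0],[0,0,0.16]],[[0,0,0],[0,0,0.2]],[[0,0,0],[0,0,0.24]],[[0,0,0],[0,0,0.28]],[[0,0,0],[0,0,0.32]],[[0,0,0],[0,0,0.36]],[[0,0,0],[0,0,0.4]],[[0,0,0],[0,0,0.44]],[[0,0,0],[0,0,0.48]]]'

```text
time: 7.68
eef_pos: [0.5686, 0.0039, 0.0917]
ee_rot: [0.0, 1.0, -0.017, -0.0]
contact_force: [0.1, 0.5, -1.4]
gripper_width: 0.147
gripper_force: 58.6
```

```bash
python3 st.py 0.568 0.004 0.092 3.09
```

```text
t 7.6833 q [-0.735  0.632  0.911  1.875 -0.613  0.944 -1.144] p [0.5686 0.0039 0.0917] ytool ang -1.6056 z [-0.001 -0.    -1.   ] w 0.147 F [ 0.1  0.5 -1.4]
shift [-0.0006 -0.0001 -0.0003]
turn units -1.4947
```

send_rows --motion '[[[0,0,0],[0,0,0.04]],[[0,0,0],[0,0,0.08]],[[0,0,0],[0,0,0.12]],[[0,0,0],[0,0,0.16]],[[0,0,0],[0,0,0.2]],[[0,0,0],[0,0,0.24]],[[0,0,0],[0,0,0.28]],[[0,0,0],[0,0,0.32]],[[0,0,0],[0,0,0.36]],[[0,0,0],[0,0,0.4]]]'

```text
time: 8.52
eef_pos: [0.5686, 0.0039, 0.0916]
ee_rot: [0.0, 0.801, -0.599, -0.0]
contact_force: [0.3, 0.3, -1.9]
gripper_width: 0.152
gripper_force: 58.6
```

```bash
python3 st.py 0.567 0.004 0.092 -3.192
```

```text
t 8.5167 q [-0.874  0.801  1.174  1.878 -0.851  1.076 -2.203] p [0.5686 0.0039 0.0916] ytool ang -2.8555 z [-0.001 -0.    -1.   ] w 0.152 F [ 0.3  0.3 -1.9]
shift [-0.0005  0.0015 -0.0004]
turn units 0.1071
```

send_rows --motion '[[[0,0.0005,0],[0,0,0.035]],[[0,0.001,0],[0,0,0.07]],[[0,0.0015,0],[0,0,0.107]],[[0,0.0015,0],[0,0,0.107]],[[0,0.0015,0],[0,0,0.107]]]'

```text
time: 8.93
eef_pos: [0.5672, 0.0034, 0.0917]
ee_rot: [-0.0, -0.693, 0.721, 0.0]
contact_force: [0.4, 0.3, -1.4]
gripper_width: 0.148
gripper_force: 58.5
```

```bash
python3 st.py 0.567 0.004 0.051 -3.192; python3 - <<'E'
from cell import *
import cv2,numpy as np
a=capture("side")[180:420,230:470];b=capture("wrist")
cv2.imwrite("pics/s4.png",np.hstack([cv2.resize(a,(400,400)),cv2.resize(b[:,160:560],(400,480))[:400]]))
E
```

```text
t 8.9333 q [-0.888  0.824  1.205  1.882 -0.88   1.096 -2.506] p [0.5672 0.0034 0.0917] ytool ang 3.1012 z [-0.001 -0.001 -1.   ] w 0.148 F [ 0.4  0.3 -1.4]
shift [-0.0006  0.0002  0.0407]
turn units 2.0032
```

View pics/s4.png

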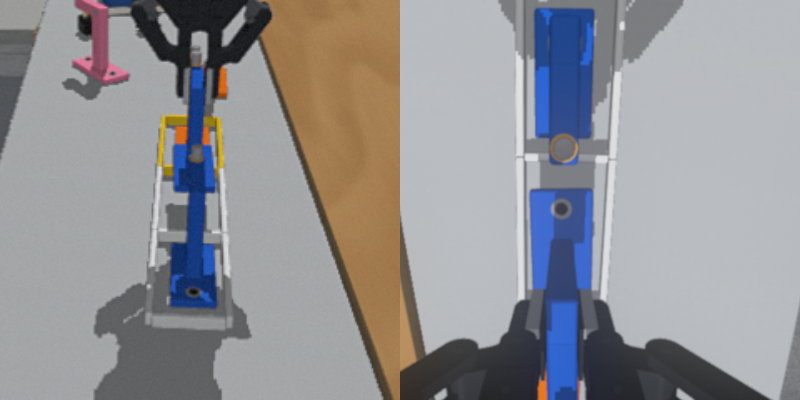

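The bracket has turned: in the side view it shows its back, and in the wrist view (up = −y) its arm points down, towards +y. The foot at (562,240) sits between the bay walls. Now lower it.

send_rows --motion '[[[0,0,0.01],[0,0,0.003]],[[0,0,0.02],[0,0,0.003]],[[0,0,0.03],[0,0,0.003]],[[0,0,0.036],[0,0,0.003]],[[0,0,0.039],[0,0,0.003]],[[0,0,0.041],[0,0,0.003]],[[0,0,0.041],[0,0,0.003]]]'

```text
time: 9.62
eef_pos: [0.5673, 0.0033, 0.0508]
ee_rot: [-0.0, -0.688, 0.726, 0.0]
contact_force: [0.4, -0.2, -1.5]
gripper_width: 0.146
gripper_force: 58.5
```

```bash
python3 st.py 0.567 0.004 0.0495 -3.192
```

```text
t 9.6167 q [-0.854  0.87   1.145  1.902 -0.941  1.038 -2.482] p [0.5673 0.0033 0.0508] ytool ang 3.0881 z [-0. -0. -1.] w 0.146 F [ 0.4 -0.2 -1.5]
shift [-0.0007  0.0004  0.0013]
turn units 1.999
```

send_rows --motion '[[[0,0,0.0007],[0,0,0]],[[0,0,0.0014],[0,0,0]],[[0,0,0.0014],[0,0,0]]]'

```text
time: 9.87
eef_pos: [0.5675, 0.0035, 0.0499]
ee_rot: [0.0, -0.688, 0.726, -0.0]
contact_force: [-0.3, 0.1, -0.6]
gripper_width: 0.15
gripper_force: 58.5
```

send_rows --motion '[[[0,0,0.0005],[0,0,0]],[[0,0,0.001],[0,0,0]],[[0,0,0.001],[0,0,0]]]'

```text
time: 10.12
eef_pos: [0.5677, 0.0034, 0.0495]
ee_rot: [0.0, -0.688, 0.726, -0.0]
contact_force: [-3.6, 2.0, 11.5]
gripper_width: 0.147
gripper_force: 60.2
```

Contact at 11.5 N, so the foot is on the desk. Release, then rise straight up.

send_rows --motion '[[[0,0,-0.0005],[0,0,0]],[[0,0,-0.0005],[0,0,0]],[[0,0,-0.0005],[0,0,0]],[[0,0,-0.0005],[0,0,0]],[[0,0,-0.0005],[0,0,0]],[[0,0,-0.0005],[0,0,0]],[[0,0,-0.0005],[0,0,0]],[[0,0,-0.0005],[0,0,0]],[[0,0,-0.0005],[0,0,0]],[[0,0,-0.0005],[0,0,0]]]' --fingers 1

```text
time: 10.95
eef_pos: [0.5674, 0.0034, 0.0492]
ee_rot: [-0.0, -0.688, 0.726, -0.0]
contact_force: [0.3, -0.3, 0.6]
gripper_width: 0.998
gripper_force: 0.0
```

send_rows --motion '[[[0,0,-0.02],[0,0,0]],[[0,0,-0.05],[0,0,0]],[[0,0,-0.08],[0,0,0]],[[0,0,-0.11],[0,0,0]],[[0,0,-0.14],[0,0,0]],[[0,0,-0.16],[0,0,0]],[[0,0,-0.16],[0,0,0]],[[0,0,-0.16],[0,0,0]]]'

```text
time: 11.62
eef_pos: [0.5678, 0.0036, 0.2099]
ee_rot: [0.001, -0.688, 0.726, -0.0]
contact_force: [0.2, 0.5, -1.2]
gripper_width: 1.0
gripper_force: 0.0
```

```bash
python3 st.py 0.35 0.3 0.21; python3 - <<'E'
from cell import *
import cv2,numpy as np
a=capture("side")[180:420,230:470];b=capture("wrist")
cv2.imwrite("pics/s5.png",np.hstack([cv2.resize(a,(400,400)),cv2.resize(b[:,160:560],(400,480))[:400]]))
E
```

```text
t 11.6167 q [-0.929  0.597  1.227  1.782 -0.605  1.203 -2.718] p [0.5678 0.0036 0.2099] ytool ang 3.0884 z [ 0.002  0.001 -1.   ] w 1.0 F [ 0.2  0.5 -1.2]
shift [-0.2844  0.2332 -0.    ]
```

View pics/s5.png

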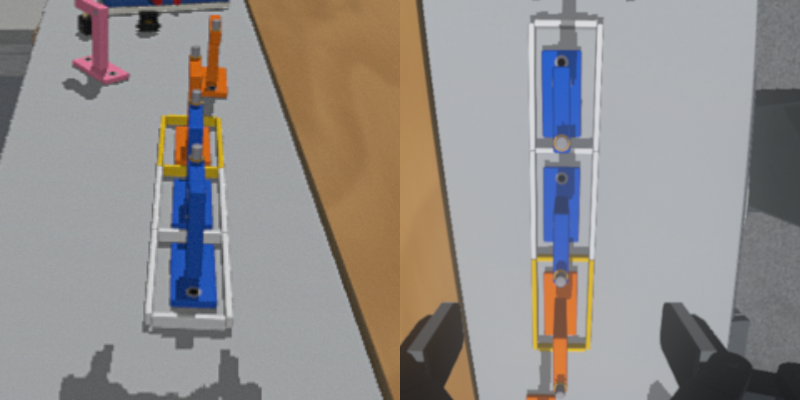

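The wrist view shows all three arms pointing the same way (pins at (562,143), (560,281) and (560,388)). The middle foot sits inside its own bay, upright, and the gripper is clear. Handing in.

```bash
python3 -c "
from cell import ticket
print(ticket.job_done())"
```

```text
the job is handed in; nothing more can be done
None
```

I turned the mirror-image bracket (the middle bay) half round and stood it upright in its own bay, its arm now pointing left like the yellow-bay pattern's; I left the matching bracket where it was and handed the job in at about 12 s.

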